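# Fetch the heavy impact-test ball from its covered magazine

## Robot

A 7-joint arm with a two-finger parallel gripper is mounted at the origin on the work surface. World frame = base frame: x ahead of the robot, y to its left, z up, the work surface at z = 0. Lengths are in m, angles in degrees, forces in N, time in s.
With the tool pointing down it reaches from about 0.4 to 0.925 m from the base axis. Payload 4.1 kg.
Tool frame: the origin (TCP) lies at the centre of the arm's flange, where the gripper is bolted on; the fingertips stand 173 mm ahead of it and the grasp point (between the pads) lies 155 mm ahead of it; z points along the fingers, y is the line along which they close (so a half turn about z gives the same grasp; the last joint's range is limited). The gripper opens to 85 mm and grips with 20 to 120 N. Pads are 22 mm wide; open, the fingers measure 114 mm over their backs; the gripper's body (76 mm by 85 mm) begins 54 mm behind the grasp point. The pads swing forward as they close: fully open they stand 13 mm farther back than shut.
Start: joints at [63.827, 22.827, 2.584, 88.041, -1.071, 69.15, -2.905], TCP at [0.228, -0.609, 0.405] pointing down, gripper open.
Joint ranges: [-161.44, 161.44], [-28.35, 127.94], [-78.24, 83.42], [0, 140.83], [-78.03, 258.03], [13.02, 114.36], [-168.23, 168.23]. Speed limits (degrees/s): [147.25, 147.25, 180, 180, 180, 180, 180].

## Interface

Orientations are given as a 3x3 rotation matrix whose columns are the frame's x, y, z axes.
In Python, from rig import sensors, vision, finish_job gives the robot as it stands.
- The arm moves only by the tool jog_arm, never from a script. Its argument "steps" is text: rows parted by semicolons, each of 7 numbers parted by spaces: the turn, a rotation vector about the world's x, y, z in rad, then the shift along the world's x, y, z in m, then the closure, from 0 (fully open) to 1 (shut). A call has 1 to 20 rows; each row is the pose to reach, as a shift and turn from the pose commanded when the call began; what a row does not reach only later rows make up. A row lasts 1/12 s, in which the tool goes at most 41.7 mm and 7.16 degrees, less where a joint would pass 70% of its speed; a pose out of reach is approached as far as the arm can. A call with a gripper value outside its range is refused whole. The fingers move at their own pace and stop on an object; "squeeze" is the grip in N (left out, the last holds). Time passes only in rows, so rows that repeat a pose let the fingers close. It gives the time, the measured TCP pose, the force, the opening and the grip force at its end, in the units of the state.
- sensors.read_state(): the state, without advancing time (a new reading comes with each control period).
- vision.read_camera(name): name is "side" or "top"; returns a dict with "color" (480x640x3 uint8, red, green, blue), "range_z" (480x640 float32, m along the optical axis (not along the pixel's ray), 0 where there is no reading), "mtx" (3x3 intrinsics, pixels), "rvec" (rotation vector, rad) and "tvec" (3), from world to camera coordinates, as OpenCV has them. Camera axes: x right, y down, z forward; pixel columns grow to the right and rows downward; lengths in m; the calibration is good to about 2 mm. A picture is of the moment at which its call begins.
- finish_job(): hands the job in; it is judged then, once.
The state is a dict: "time_s": time; "joint_positions": joint angles; "joint_velocities": joint speeds; "joint_torque": joint torques, N m; "position": TCP position; "orientation": TCP orientation; "wrist_force": force on the tool from outside, world axes, zero at the start; "ft_torque": the same for the moment, N m; "width": opening from 0.0 (shut) to 1.0 (fully open); "grasp_force": force on a finger pad.
Only numpy, scipy, OpenCV 4.12 (cv2) and the standard library are available. Lean on these libraries where they do the work, as an engineer would, in place of code of your own. Each camera call takes 0.05 s, during which the arm holds its last target. There are 200 camera calls.

## Task

The next drop test needs the larger of the two steel balls in the curved ball magazine. Reach in from the open inner side under the clear cover and push the larger ball along the track until it settles in the pocket at the gap between the two covers, then lift it out there and set it down gently on the rubber ring of the bench scale for its check weighing. Leave the smaller ball and the other things on the bench where they are.

Things in the scene. Friction and masses are not known exactly. Their poses are not given: they have to be found in the camera images.
- large_ball_center (a point): centre of the larger polished solid steel ball: 60 mm diameter, about 0.9 kg. It starts on the track under one of the two covers (either one), 40 to 64 deg of arc from the gap's middle. It rolls with some resistance: let go at 0.1 m/s, it stops within about 15 mm. Its axes mean nothing
- small_ball_center (a point): centre of the smaller polished solid steel ball: 50 mm diameter, about 0.5 kg, on the track under the other cover. To be left there
- magazine: round dark steel plate, 410 mm across, 8 mm thick, fixed, with a curved ball track round its near half. Origin: plate centre, on the bench; x to the gap, z up. Track centre line: radius 150 mm about the origin, from -97 to +97 deg from x, an end stop at each end. Flat black plastic floor 16 mm above the bench. Thin aluminium walls: outer 33 mm outside the centre line, 30 mm high; inner lip 32 mm inside it, 12 mm high
- cover_plus (a point): the clear plastic cover over the track from +28 to +97 deg (no cover between -28 and +28: the exit gap). Point: +62 deg, above the centre line, underside, 64 mm above the track floor. 4 mm thick, it reaches from 45 mm outside to 26 mm inside the centre line: a ball cannot be lifted there. Way in: the open inner side below its inner edge, tool leaning 35 to 45 deg, gripper over the plate's middle
- cover_minus (a point): the like clear cover over the track from -28 to -97 deg; point at -62 deg. On both covers screw heads on the outer edge, 191 mm from the plate's centre, rise 4 mm above the cover
- anvil_top (a point): top centre of the plain steel anvil disc with its rubber pad, in the middle of the magazine's plate: 104 mm across, 26 mm above the bench, fixed
- pocket (a point): middle of the exit gap, on the centre line, at the level of the track floor (150 mm along x from the magazine's origin, 16 mm above the bench). Here the floor has a round hole of 31 mm diameter in which the large ball settles about 5 mm deep (its centre then about 25 mm above this point); it catches a ball that arrives at up to 0.15 m/s
- ring (a point): centre of the top of the rubber ring on the pan of the bench scale: outer diameter 68, inner 40, 12 mm high; top 62 mm, pan 50 mm above the bench. The large ball resting in it has its centre 22 mm above this point. The grey scale is fixed, 190 mm long (x) by 150 mm wide; this point is 22 mm from its middle towards +x; the display ridge at its -x end reaches 55 mm above the bench
- storage_bin: grey open storage bin holding upright metal plates, 190 x 150 mm, 88 mm high, fixed on the other side of the magazine from the scale. Origin: centre of its underside
- solvent_can: steel can with a paper label, 90 mm diameter, 148 mm high over its red cap, loose. Origin: centre of its underside. To be left alone
- yellow_bin: small yellow open bin, 90 x 80 mm, 55 mm high, loose. Origin: centre of its underside. To be left alone
- pen_cup: dark steel pen cup, 72 mm diameter, 85 mm high, its pens up to 135 mm, loose. Origin: centre of its underside. To be left alone
Not all that is in view belongs to the job. What is shaped like the part that bears ring but green or orange is not meant.

How it is judged (in metres and radians):
On the way, in this order (a step that is already met when the one before it is completed fails the run):
1. the large ball has been pushed out from under the cover and rests in the pocket at the gap (horizontal distance between large_ball_center and pocket below 0.008 m and z of large_ball_center in the frame of pocket below 0.029 m and linear speed of large_ball below 0.05 m/s), for 0.2 s.
2. the large ball is lifted out at the gap (z of large_ball_center in the frame of pocket above 0.06 m and horizontal distance between large_ball_center and pocket below 0.06 m), for 0.05 s.
At the end, for the whole second after the job is handed in: the large ball lies at rest in the rubber ring of the scale (centre within 6 mm of the ring's axis, 17 to 26 mm above its top), let go; the small ball is within 30 mm of where it lay on its track (horizontal distance between large_ball_center and ring below 0.006 m and z of large_ball_center in the frame of ring between 0.017 and 0.026 m and linear speed of large_ball below 0.02 m/s and distance of small_ball_center from where it was at the start of the episode below 0.03 m); the robot touches nothing.
It fails at once if the smaller ball is moved more than 30 mm (distance of small_ball_center from where it was at the start of the episode above 0.03 m).
It fails at once if the large ball is dropped or banged onto the ring: it comes down faster than 0.4 m/s, as after a free fall of 8 mm (distance between large_ball_center and ring below 0.045 m and linear speed of large_ball above 0.4 m/s).
It fails at once if the solvent can is moved more than 30 mm or tipped (distance of solvent_can from where it was at the start of the episode above 0.03 m or angle between solvent_can's own z axis and vertical above 0.35 rad).
It fails at once if the yellow bin is moved more than 30 mm or tipped (distance of yellow_bin from where it was at the start of the episode above 0.03 m or angle between yellow_bin's own z axis and vertical above 0.35 rad).
It fails at once if the pen cup is moved more than 30 mm or tipped (distance of pen_cup from where it was at the start of the episode above 0.03 m or angle between pen_cup's own z axis and vertical above 0.35 rad).
It also fails if it takes over 56 s, if anything falls off the work surface, if the arm or the gripper's body presses on something with over 40 N, if the wrist force passes 120 N, or if a joint passes its speed limit or range.

## Working session

There is one attempt and no reset: what is moved stays moved. The work goes in short steps, Python scripts to look and compute and a tool call to move; the robot and the scene stay as the last step left them, time stands still between calls to the robot, and variables do not carry over. Pictures are saved under pics/ and viewed, at most 12 in all, crops included, and the job is handed in when it is done.

Besides the shell and the picture viewer there is one more tool, called as name(argument=value, ...) on one line, values as JSON. jog_arm: Moves the arm, as the interface text tells. Its arguments: {"type":"object","properties":{"steps":{"type":"string"},"squeeze":{"type":"number"}},"required":["steps"]}

```bash
mkdir -p pics
cat > h.py <<'E'
import numpy as np, cv2
from rig import sensors, vision, finish_job
def cam(n):
    c=vision.read_camera(n); R,_=cv2.Rodrigues(np.array(c['rvec'],float)); c['R']=R; c['t']=np.array(c['tvec'],float).ravel(); c['K']=np.array(c['mtx'],float); return c
def save(n,f):
    c=cam(n); np.savez('%s.npz'%f,color=c['color'],d=c['range_z'],R=c['R'],t=c['t'],K=c['K']); cv2.imwrite('pics/%s.png'%f,c['color'][:,:,::-1]); return c
def load(f): return dict(np.load('%s.npz'%f))
def ray(c,u,v):
    d=c['R'].T@np.linalg.inv(c['K'])@np.array([u,v,1.]); return -c['R'].T@c['t'],d
def atz(c,u,v,z):
    o,d=ray(c,u,v); return o+d*(z-o[2])/d[2]
def atd(c,u,v):
    o,d=ray(c,u,v); return o+d*float(c['d'][int(v),int(u)])
E
python3 - <<'E'
from h import *
for n in('top','side'):
    c=save(n,n+'0'); print(n,ray(c,320,240)[0],ray(c,320,240)[1],c['K'][0,0])
s=sensors.read_state(); print(s)
E
```

```text
top [0.26799596 0.11619426 1.14146796] [ 0.20440728 -0.00380941 -0.97894686] 466.1137787906962
side [-0.18055144 -1.11077536  0.89053739] [ 0.41969907  0.76628232 -0.486702  ] 566.125261775966
{'time_s': 0.1, 'joint_positions': array([63.82747458, 22.86699713,  2.57973317, 88.10492658, -1.0736314 ,
       69.15035211, -2.90352846]), 'joint_velocities': array([-0.03760418, -0.03114933, -0.01280189, -0.10877   ,  0.10392694,
        0.05409472, -0.03901742]), 'joint_torque': array([ 3.12725380e-03, -4.76259971e+01,  1.37006767e+00, -2.54949492e+01,
        1.20066231e-02,  5.00537048e-03, -1.28923747e-05]), 'position': array([ 0.22760244, -0.60857477,  0.40379032]), 'orientation': array([[ 9.36623964e-01,  3.50335692e-01, -6.72714497e-04],
       [ 3.50336329e-01, -9.36622643e-01,  1.57499246e-03],
       [-7.83035561e-05, -1.71085201e-03, -9.99998533e-01]]), 'wrist_force': array([ 0.18340365,  0.31941177, -0.78088052]), 'ft_torque': array([-0.00790525,  0.04634682, -0.02296699]), 'grasp_force': 0.0, 'width': 1.0049656558525313}
```

View pics/top0.png

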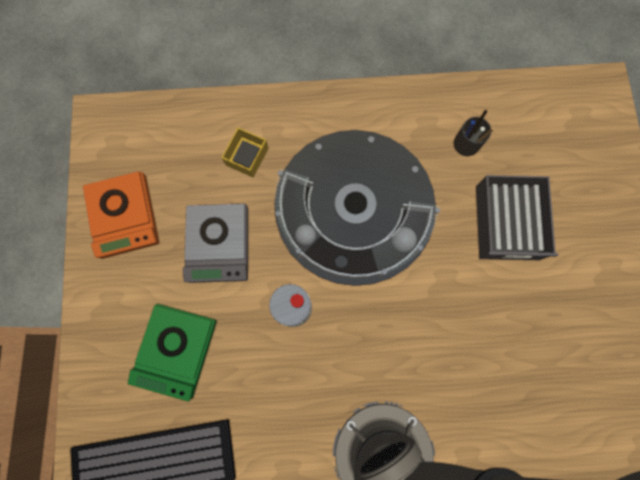

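View pics/side0.png

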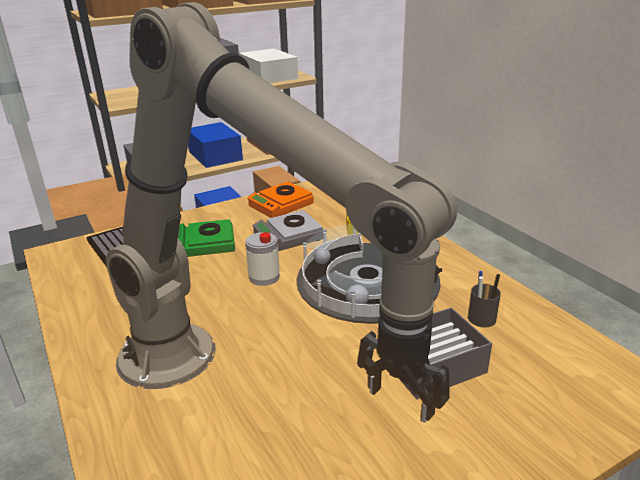

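The top view shows the magazine centred near (355,203) with the pocket at (341,261). One ball is at about (404,238) on the right and looks larger; the other is at about (305,233) on the left. The candidates for the scale are grey (215,232), orange (114,203) and green (172,342). Grey fits the description. I'll enlarge to confirm and measure.

Run:
```python
from h import *
c=load('top0'); im=c['color'][:,:,::-1]
cr=im[120:320,175:445]; cv2.imwrite('pics/crop0.png',cv2.resize(cr,None,fx=2.95,fy=2.95,interpolation=cv2.INTER_CUBIC))
print('axes: du',atz(c,330,240,0)-atz(c,320,240,0),'dv',atz(c,320,250,0)-atz(c,320,240,0))
for n,u,v in[('R',404,238),('L',305,233),('pocket',341,261),('anvil',345,190),('ringc',214,231),('rimring',206,222),('can',285,305),('pan',190,215)]:
    print(n,atd(c,u,v).round(4))
print('base',c['K']@(c['t'])/c['t'][2])
```

```text
axes: du [-0.00164169 -0.02496204  0.        ] dv [-0.025386    0.00161827  0.        ]
R [ 0.4807 -0.0826  0.0844]
L [0.5069 0.1457 0.0876]
pocket [0.4484 0.0636 0.0091]
anvil [0.6269 0.0408 0.0179]
ringc [0.5349 0.3648 0.0488]
rimring [0.5545 0.3801 0.0637]
can [0.3418 0.1969 0.1256]
pan [0.268  0.1162 1.1415]
base [383.07919076 453.90346461   1.        ]
```

View pics/crop0.png

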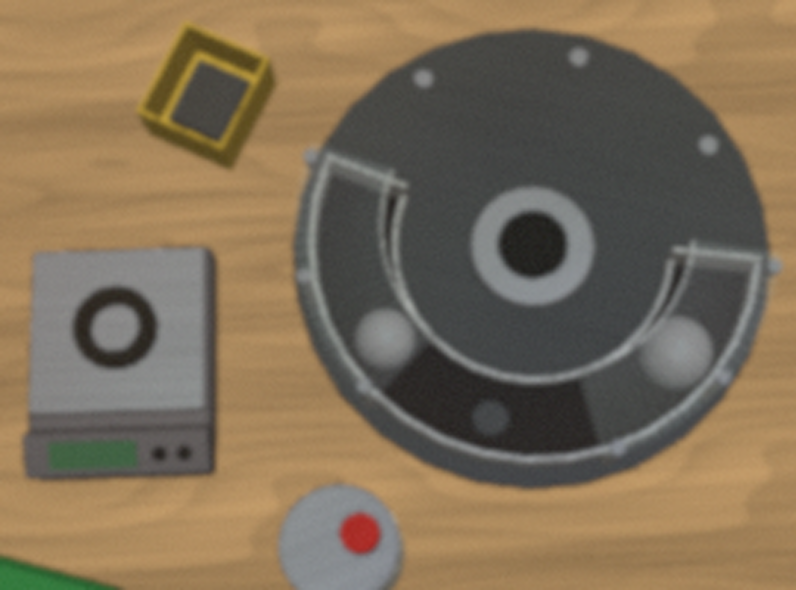

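The right ball at (404,239) is about 70 crop pixels across, against about 60 for the left ball at (306,235), so the right one is the larger. The ring is on the grey scale, at crop (115,328). Pocket is at crop (490,418) and anvil at (533,245). Next I compute their positions.

Run:
```python
from h import *
c=load('top0')
f=lambda u,v,z: atz(c,175+u/2.95-.33,120+v/2.95-.33,z)
P=f(490,418,.016);A=f(533,245,.026);B=f(677,352,.046);S=f(387,338,.041);G=f(115,328,.062)
for n,x in zip('pocket anvil large small ring'.split(),(P,A,B,S,G)): print(n,x.round(4))
d=P-A; print('A-P',np.hypot(*d[:2])); th=np.degrees(np.arctan2(d[1],d[0])); print('dir',th)
for x in(B,S):
    e=x-A; print(np.hypot(*e[:2]),np.degrees(np.arctan2(e[1],e[0]))-th)
# circle fit by hough on plate? rim screws; scale corners
for n,u,v,z in[('scTL',33,253,.05),('scTR',207,248,.05),('can cap',340,545,.13),('ybin',207,97,.055),('scalepanBL',28,412,.05),('scalepanBR',205,410,.05)]: print(n,f(u,v,z).round(3))
# plate rim points
for u,v in[(533,28),(766,250),(293,250),(533,487)]: print(f(u,v,.008).round(4))
for p in [(0.715,-.19)]: pass
# depth ring points
d=c['d']; pts=[]
for v in range(205,260):
  for u in range(190,245):
    if d[v,u]>0:
      p=atd(c,u,v)
      if .058<p[2]<.066: pts.append(p)
pts=np.array(pts); print(len(pts),cv2.minEnclosingCircle(pts[:,:2].astype(np.float32)),pts.mean(0))
```

```text
pocket [0.4465 0.0646 0.016 ]
anvil [0.5897 0.0181 0.026 ]
large [ 0.4859 -0.09    0.046 ]
small [0.5142 0.1451 0.041 ]
ring [0.5321 0.3626 0.062 ]
A-P 0.15055309254549257
dir 162.01889272809493
0.14979484190335746 -295.84582433685864
0.14775452297242667 -41.307972149043195
scTL [0.603 0.432 0.05 ]
scTR [0.598 0.289 0.05 ]
can cap [0.342 0.186 0.13 ]
ybin [0.728 0.284 0.055]
scalepanBL [0.47  0.436 0.05 ]
scalepanBR [0.463 0.294 0.05 ]
[7.943e-01 6.000e-04 8.000e-03]
[ 0.5773 -0.1822  0.008 ]
[0.6039 0.2219 0.008 ]
[0.388 0.033 0.008]
392 ((0.5349973440170288, 0.3645644783973694), 0.03449877351522446) [0.5344382  0.3645162  0.06213677]
```

```bash
cat >> h.py <<'E'
from scipy.spatial.transform import Rotation as Ro
A=np.array([.590,.0185]); TH=162.
L=.173
def pose(th,r,z,lean=45.,back=0.,L=L,yaw=0):
    """tip at magazine angle th, radius r, height z -> TCP pos, R"""
    ph=np.radians(TH+th); a=np.radians(lean)
    rh=np.array([np.cos(ph),np.sin(ph),0]); zt=np.sin(a)*rh+np.array([0,0,-np.cos(a)])
    yt=np.array([-np.sin(ph),np.cos(ph),0]); R=np.c_[np.cross(yt,zt),yt,zt]
    return np.r_[A,0]+r*rh+np.array([0,0,z])-(L+back)*zt,R
def rel(p,R,p0,R0): return np.r_[Ro.from_matrix(R@R0.T).as_rotvec(),p-p0]
def rows(l,g): print('; '.join(' '.join('%.3f'%x for x in q)+' %g'%g for q in l))
E
python3 - <<'E'
from h import *
c=load('side0'); d=c['d']
v,u=np.mgrid[300:430,340:460]; 
pts=np.array([atd(c,a,b) for a,b in zip(u.ravel(),v.ravel())])
m=(np.abs(pts[:,0]-.228)<.08)&(np.abs(pts[:,1]+.609)<.08)&(pts[:,2]>.2)
z=np.sort(pts[m][:,2]); print(z[:10].round(4),z[[30,60]])
s=sensors.read_state(); p0,R0=s['position'],s['orientation']
p1,R1=pose(84,.143,.034,back=.10); print(p1,rel(p1,R1,p0,R0))
rows([rel(p1,R1,p0,R0)],1)
E
```

```text
[0.2418 0.2418 0.2429 0.2429 0.2435 0.244  0.2441 0.2441 0.2445 0.2446] [0.24770478 0.2505263 ]
[0.61035316 0.06421395 0.22704015] [-0.55313973  0.58549603  0.75257546  0.38275072  0.67278872 -0.17675017]
-0.553 0.585 0.753 0.383 0.673 -0.177 1
```

jog_arm(steps="-0.55 0.585 0.75 0.383 0.673 -0.02 1; -0.55 0.585 0.75 0.383 0.673 -0.02 1; -0.55 0.585 0.75 0.383 0.673 -0.02 1; -0.55 0.585 0.75 0.383 0.673 -0.02 1; -0.55 0.585 0.75 0.383 0.673 -0.02 1; -0.55 0.585 0.75 0.383 0.673 -0.02 1; -0.55 0.585 0.75 0.383 0.673 -0.02 1; -0.55 0.585 0.75 0.383 0.673 -0.02 1; -0.55 0.585 0.75 0.383 0.673 -0.02 1; -0.55 0.585 0.75 0.383 0.673 -0.02 1; -0.55 0.585 0.75 0.383 0.673 -0.02 1; -0.55 0.585 0.75 0.383 0.673 -0.02 1; -0.55 0.585 0.75 0.383 0.673 -0.02 1; -0.55 0.585 0.75 0.383 0.673 -0.02 1; -0.55 0.585 0.75 0.383 0.673 -0.02 1; -0.55 0.585 0.75 0.383 0.673 -0.02 1; -0.55 0.585 0.75 0.383 0.673 -0.02 1; -0.55 0.585 0.75 0.383 0.673 -0.02 1; -0.55 0.585 0.75 0.383 0.673 -0.02 1; -0.55 0.585 0.75 0.383 0.673 -0.02 1")

```text
time_s: 1.77
position: [0.6119, 0.0707, 0.383]
orientation: [[0.284, 0.916, -0.283], [0.654, -0.4, -0.642], [-0.702, -0.003, -0.712]]
wrist_force: [-0.8, 1.3, -0.4]
width: 0.001
grasp_force: 0.0
```

Run:
```python
from h import *
s=sensors.read_state(); p0,R0=s['position'],s['orientation']; print(s['joint_positions'].round(1))
print(p0)
for b in(.1,.06,0): rows([rel(*pose(84,.143,.034,back=b),p0,R0)],1)
```

```text
[ -2.7  30.4 -22.9  87.1  38.8 101.5 -54.9]
[0.61193868 0.07072071 0.38302114]
-0.008 0.001 -0.007 -0.002 -0.007 -0.156 1
-0.008 0.001 -0.007 -0.013 -0.032 -0.184 1
-0.008 0.001 -0.007 -0.030 -0.071 -0.227 1
```

jog_arm(steps="-0.008 0.001 -0.007 -0.002 -0.005 -0.04 1; -0.008 0.001 -0.007 -0.002 -0.005 -0.08 1; -0.008 0.001 -0.007 -0.002 -0.006 -0.12 1; -0.008 0.001 -0.007 -0.002 -0.007 -0.156 1; -0.008 0.001 -0.007 -0.008 -0.02 -0.17 1; -0.008 0.001 -0.007 -0.013 -0.032 -0.184 1; -0.008 0.001 -0.007 -0.013 -0.032 -0.184 1; -0.008 0.001 -0.007 -0.013 -0.032 -0.184 1; -0.008 0.001 -0.007 -0.013 -0.032 -0.184 1")

```text
time_s: 2.52
position: [0.5982, 0.0326, 0.2017]
orientation: [[0.295, 0.91, -0.292], [0.64, -0.415, -0.647], [-0.71, 0.004, -0.704]]
wrist_force: [0.5, 1.1, 0.3]
width: -0.002
grasp_force: 0.0
```

Run:
```python
from h import *
s=sensors.read_state(); p0,R0=s['position'],s['orientation']; print(s['joint_positions'].round(1),p0,pose(84,.143,.034,back=.06)[0],s['wrist_force'])
c=save('side','s1')
im=c['color'][:,:,::-1][200:350,280:480]; 
t=cam('top')['color'][:,:,::-1][130:280,270:470]
cv2.imwrite('pics/c1.png',cv2.resize(np.vstack([im,t]),None,fx=2,fy=2,interpolation=cv2.INTER_CUBIC))
for b in(.03,0): rows([rel(*pose(84,.143,.034,back=b),p0,R0)],1)
```

```text
[ -1.1  40.4 -20.6  96.7  42.9  85.9 -65.4] [0.59817039 0.03255874 0.20172291] [0.59884891 0.03837499 0.19875588] [0.45420216 1.10709208 0.30358145]
0.005 0.002 0.009 -0.008 -0.014 -0.024 1
0.005 0.002 0.009 -0.017 -0.033 -0.045 1
```

View pics/c1.png

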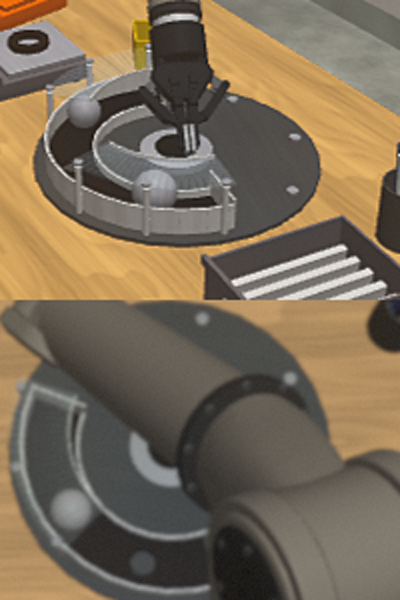

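jog_arm(steps="0.005 0.002 0.009 -0.003 0 -0.01 1; 0.005 0.002 0.009 -0.006 -0.008 -0.017 1; 0.005 0.002 0.009 -0.008 -0.014 -0.024 1; 0.005 0.002 0.009 -0.011 -0.020 -0.031 1; 0.005 0.002 0.009 -0.014 -0.027 -0.038 1; 0.005 0.002 0.009 -0.017 -0.033 -0.045 1; 0.005 0.002 0.009 -0.017 -0.033 -0.045 1; 0.005 0.002 0.009 -0.017 -0.033 -0.045 1")

```text
time_s: 3.28
position: [0.5803, -0.0016, 0.1552]
orientation: [[0.286, 0.913, -0.29], [0.644, -0.408, -0.647], [-0.709, -0.002, -0.705]]
wrist_force: [0.2, -0.4, 0.2]
width: 0.007
grasp_force: 0.0
```

Run:
```python
from h import *
s=sensors.read_state(); p0,R0=s['position'],s['orientation']; print(s['joint_positions'].round(1),p0,pose(84,.143,.034)[0],s['wrist_force'])
print('tip',p0+.173*R0[:,2])
c=save('side','s2')
im=c['color'][:,:,::-1][220:340,290:470]; cv2.imwrite('pics/c2.png',cv2.resize(im,None,fx=3,fy=3,interpolation=cv2.INTER_CUBIC))
rows([rel(*pose(t,.143,.034),p0,R0) for t in range(84,44,-2)],1)
```

```text
[  1.   42.4 -19.4 100.8  45.6  80.2 -67. ] [ 0.58028619 -0.00164576  0.15519904] [ 5.81592539e-01 -3.83465915e-04  1.56329473e-01] [ 0.15460138 -0.38055639  0.23968013]
tip [ 0.53009386 -0.11355385  0.03318957]
0.002 -0.003 0.001 0.001 0.001 0.001 1; 0.002 -0.003 -0.034 0.001 0.002 0.001 1; 0.002 -0.003 -0.069 0.000 0.002 0.001 1; 0.002 -0.003 -0.104 -0.001 0.002 0.001 1; 0.002 -0.003 -0.139 -0.001 0.003 0.001 1; 0.001 -0.003 -0.174 -0.002 0.003 0.001 1; 0.001 -0.003 -0.208 -0.002 0.003 0.001 1; 0.001 -0.003 -0.243 -0.003 0.004 0.001 1; 0.001 -0.003 -0.278 -0.004 0.004 0.001 1; 0.001 -0.003 -0.313 -0.004 0.005 0.001 1; 0.001 -0.003 -0.348 -0.005 0.005 0.001 1; 0.001 -0.003 -0.383 -0.005 0.006 0.001 1; 0.001 -0.003 -0.418 -0.006 0.006 0.001 1; 0.001 -0.003 -0.453 -0.006 0.007 0.001 1; 0.001 -0.003 -0.488 -0.007 0.007 0.001 1; 0.001 -0.003 -0.523 -0.007 0.008 0.001 1; 0.001 -0.003 -0.557 -0.007 0.009 0.001 1; 0.001 -0.003 -0.592 -0.008 0.009 0.001 1; 0.001 -0.003 -0.627 -0.008 0.010 0.001 1; 0.001 -0.003 -0.662 -0.009 0.010 0.001 1
```

View pics/c2.png

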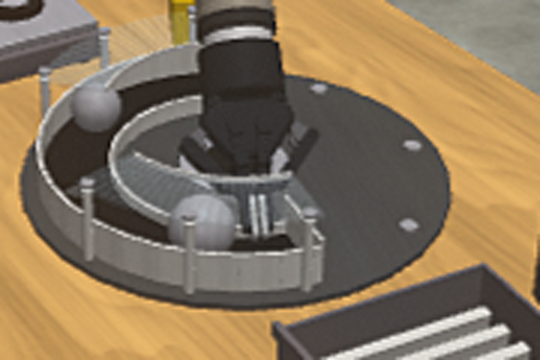

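The enlarged side view shows the fingertips at crop (260,215), inside the track under the cover and just behind the large ball at (202,222), with no contact force. I start pushing.

jog_arm(steps="0.002 -0.003 -0.015 0.001 0.001 0.001 1; 0.002 -0.003 -0.034 0.001 0.002 0.001 1; 0.002 -0.003 -0.069 0.000 0.002 0.001 1; 0.002 -0.003 -0.104 -0.001 0.002 0.001 1; 0.002 -0.003 -0.139 -0.001 0.003 0.001 1; 0.001 -0.003 -0.174 -0.002 0.003 0.001 1; 0.001 -0.003 -0.208 -0.002 0.003 0.001 1; 0.001 -0.003 -0.243 -0.003 0.004 0.001 1; 0.001 -0.003 -0.278 -0.004 0.004 0.001 1; 0.001 -0.003 -0.313 -0.004 0.005 0.001 1; 0.001 -0.003 -0.348 -0.005 0.005 0.001 1; 0.001 -0.003 -0.383 -0.005 0.006 0.001 1; 0.001 -0.003 -0.418 -0.006 0.006 0.001 1; 0.001 -0.003 -0.453 -0.006 0.007 0.001 1; 0.001 -0.003 -0.488 -0.007 0.007 0.001 1; 0.001 -0.003 -0.523 -0.007 0.008 0.001 1; 0.001 -0.003 -0.557 -0.007 0.009 0.001 1; 0.001 -0.003 -0.592 -0.008 0.009 0.001 1; 0.001 -0.003 -0.627 -0.008 0.010 0.001 1; 0.001 -0.003 -0.662 -0.009 0.010 0.001 1")

```text
time_s: 5.0
position: [0.5719, 0.0092, 0.1568]
orientation: [[0.626, 0.468, -0.624], [0.331, -0.884, -0.331], [-0.706, 0.001, -0.708]]
wrist_force: [2.2, -1.1, 0.8]
width: 0.002
grasp_force: 1.3
```

Run:
```python
from h import *
s=sensors.read_state(); p0,R0=s['position'],s['orientation']; print(s['joint_positions'].round(1),p0,pose(46,.143,.034)[0],s['wrist_force'])
print('tip',p0+.173*R0[:,2])
c=save('side','s3')
im=c['color'][:,:,::-1][220:340,290:470]; cv2.imwrite('pics/c3.png',cv2.resize(im,None,fx=3,fy=3,interpolation=cv2.INTER_CUBIC))
p0,R0=pose(46,.143,.034)
rows([rel(*pose(t,.143,.034),p0,R0) for t in [44.5,43,41.5,40,38.5,37,35.5,34,32.5,31,29.5,28,26.5,25,23.5,22,20.5]],1)
```

```text
[  3.3  44.8 -17.5  94.7  21.8  88.1 -86.5] [0.57187696 0.00917157 0.15682262] [0.57174901 0.00879578 0.15632947] [ 2.18720152 -1.13055969  0.78556452]
tip [ 0.4639976  -0.04810518  0.03430562]
0.000 -0.000 -0.026 -0.000 0.000 0.000 1; 0.000 -0.000 -0.052 -0.000 0.001 0.000 1; -0.000 -0.000 -0.079 -0.001 0.001 0.000 1; -0.000 -0.000 -0.105 -0.001 0.002 0.000 1; 0.000 -0.000 -0.131 -0.001 0.002 0.000 1; 0.000 -0.000 -0.157 -0.001 0.003 0.000 1; 0.000 -0.000 -0.183 -0.001 0.003 0.000 1; 0.000 -0.000 -0.209 -0.002 0.004 0.000 1; -0.000 -0.000 -0.236 -0.002 0.005 0.000 1; 0.000 -0.000 -0.262 -0.002 0.005 0.000 1; -0.000 0.000 -0.288 -0.002 0.006 0.000 1; 0.000 -0.000 -0.314 -0.002 0.006 0.000 1; 0.000 -0.000 -0.340 -0.002 0.007 0.000 1; -0.000 -0.000 -0.367 -0.002 0.007 0.000 1; -0.000 -0.000 -0.393 -0.002 0.008 0.000 1; 0.000 -0.000 -0.419 -0.002 0.008 0.000 1; 0.000 -0.000 -0.445 -0.002 0.009 0.000 1
```

View pics/c3.png

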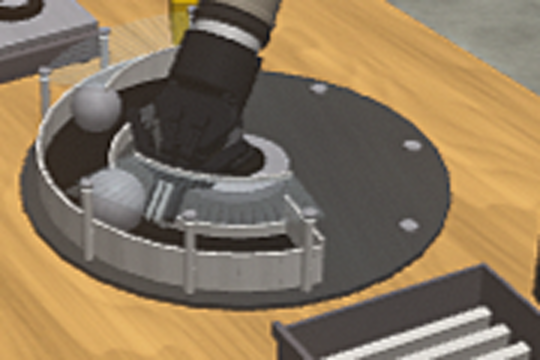

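The ball, now at crop (115,197), is moving ahead of the fingers and is near the end of the cover. I keep pushing.

jog_arm(steps="0 0 -0.026 0 0 0 1; 0 0 -0.052 0 0.001 0 1; 0 0 -0.079 -0.001 0.001 0 1; 0 0 -0.105 -0.001 0.002 0 1; 0 0 -0.131 -0.001 0.002 0 1; 0 0 -0.157 -0.001 0.003 0 1; 0 0 -0.183 -0.001 0.003 0 1; 0 0 -0.209 -0.002 0.004 0 1; 0 0 -0.236 -0.002 0.005 0 1; 0 0 -0.262 -0.002 0.005 0 1; 0 0 -0.288 -0.002 0.006 0 1; 0 0 -0.314 -0.002 0.006 0 1; 0 0 -0.340 -0.002 0.007 0 1; 0 0 -0.367 -0.002 0.007 0 1; 0 0 -0.393 -0.002 0.008 0 1; 0 0 -0.419 -0.002 0.008 0 1; 0 0 -0.445 -0.002 0.009 0 1; 0 0 -0.445 -0.002 0.009 0 1; 0 0 -0.445 -0.002 0.009 0 1")

```text
time_s: 6.63
position: [0.5695, 0.0184, 0.1566]
orientation: [[0.707, 0.045, -0.706], [0.032, -0.999, -0.032], [-0.707, 0.0, -0.708]]
wrist_force: [0.3, 0.3, 0.2]
width: -0.004
grasp_force: 0.0
```

Run:
```python
from h import *
s=sensors.read_state(); p0,R0=s['position'],s['orientation']; print(s['joint_positions'].round(1),p0,pose(20.5,.143,.034)[0],s['wrist_force'])
c=save('side','s4')
im=c['color'][:,:,::-1][220:340,280:460]; cv2.imwrite('pics/c4.png',cv2.resize(im,None,fx=4,fy=4,interpolation=cv2.INTER_CUBIC))
# expected pixel of ball at pocket / 15mm short
for x in([.4465,.0646,.041],[.4465,.0646,.071]):
    q=c['K']@(c['R']@np.array(x)+c['t']); q/=q[2]; print((q[0]-280)*4,(q[1]-220)*4)
```

```text
[   5.6   45.3  -16.1   93.4    5.8   87.6 -100.6] [0.5694964  0.01844105 0.15661555] [0.56934915 0.01759836 0.15632947] [0.27782299 0.25934151 0.19381941]
142.6099910246703 215.25170696101236
141.41954830746135 178.58900897942954
```

View pics/c4.png

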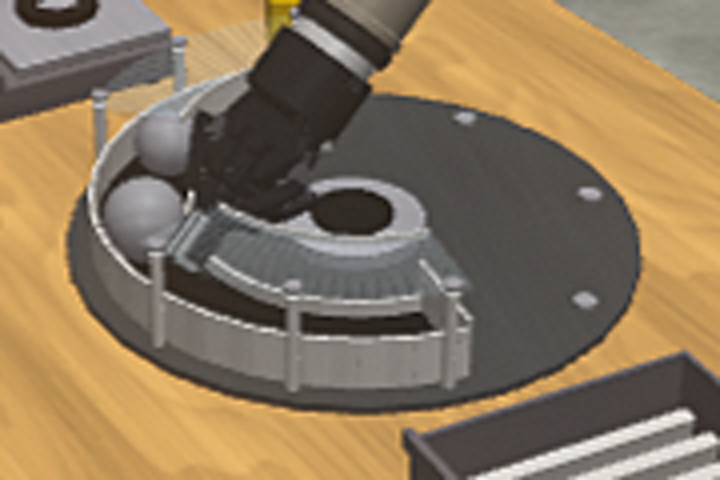

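The ball's outline centre is at crop (143,217), against a predicted (143,215) for a ball sitting in the pocket, so it has settled. There is no contact force. Next I retract along the tool axis and set the gripper upright above the pocket.

Run:
```python
from h import *
p0,R0=pose(20.5,.143,.034)
for b in(.03,.06,.09): rows([rel(*pose(20.5,.143,.034,back=b),p0,R0)],1)
p,R=pose(0,.1505,0,lean=0); p[:2]=[.4465,.0646]; p[2]=.32
rows([rel(p,R,p0,R0)],.1)
```

```text
0.000 0.000 0.000 0.021 0.001 0.021 1
0.000 0.000 0.000 0.042 0.002 0.042 1
0.000 0.000 0.000 0.064 0.003 0.064 1
-0.106 -0.782 -0.339 -0.123 0.047 0.164 0.1
```

jog_arm(steps="0 0 0 0.008 0 0.008 1; 0 0 0 0.021 0.001 0.021 1; 0 0 0 0.042 0.002 0.042 1; 0 0 0 0.064 0.003 0.064 1; 0 0 0 0.07 0.003 0.1 1; -0.106 -0.782 -0.339 -0.123 0.047 0.164 1; -0.106 -0.782 -0.339 -0.123 0.047 0.164 0.1; -0.106 -0.782 -0.339 -0.123 0.047 0.164 0.1; -0.106 -0.782 -0.339 -0.123 0.047 0.164 0.1; -0.106 -0.782 -0.339 -0.123 0.047 0.164 0.1; -0.106 -0.782 -0.339 -0.123 0.047 0.164 0.1; -0.106 -0.782 -0.339 -0.123 0.047 0.164 0.1; -0.106 -0.782 -0.339 -0.123 0.047 0.164 0.1; -0.106 -0.782 -0.339 -0.123 0.047 0.164 0.1; -0.106 -0.782 -0.339 -0.123 0.047 0.164 0.1; -0.106 -0.782 -0.339 -0.123 0.047 0.164 0.1; -0.106 -0.782 -0.339 -0.123 0.047 0.164 0.1; -0.106 -0.782 -0.339 -0.123 0.047 0.164 0.1")

```text
time_s: 8.18
position: [0.4473, 0.0651, 0.3203]
orientation: [[0.951, -0.309, -0.001], [-0.309, -0.951, -0.001], [-0.001, 0.001, -1.0]]
wrist_force: [-0.5, -0.5, 0.4]
width: 0.901
grasp_force: 0.0
```

Run:
```python
from h import *
s=sensors.read_state(); p0,R0=s['position'],s['orientation']; print(s['joint_positions'].round(1),p0,s['wrist_force'])
p,R=pose(0,.1505,0,lean=0); p[:2]=[.4465,.0646]; p[2]=.19
rows([rel(p,R,p0,R0)],.1)
c=save('side','s5'); im=c['color'][:,:,::-1][150:300,270:470]; cv2.imwrite('pics/c5.png',cv2.resize(im,None,fx=3,fy=3,interpolation=cv2.INTER_CUBIC))
```

```text
[   2.3    8.3  -17.4  119.2    3.2   53.  -124.8] [0.44725015 0.06506885 0.32028777] [-0.46504091 -0.52828696  0.39099455]
0.001 -0.001 -0.000 -0.001 -0.000 -0.130 0.1
```

View pics/c5.png

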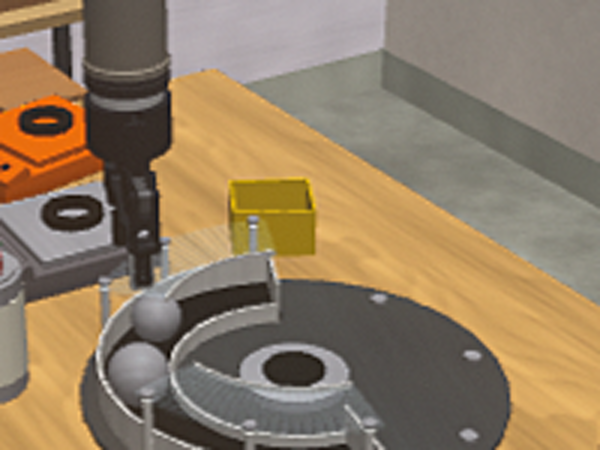

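The gripper stands upright over the large ball at crop (140,375), which is still in the pocket. I descend and grip.

jog_arm(steps="0 -0.001 0 -0.001 0 -0.03 0.1; 0 -0.001 0 -0.001 0 -0.06 0.1; 0 -0.001 0 -0.001 0 -0.085 0.1; 0 -0.001 0 -0.001 0 -0.1 0.1; 0 -0.001 0 -0.001 0 -0.115 0.1; 0 -0.001 0 -0.001 0 -0.125 0.1; 0 -0.001 0 -0.001 0 -0.13 0.1; 0 -0.001 0 -0.001 0 -0.13 0.1; 0 -0.001 0 -0.001 0 -0.13 0.1")

```text
time_s: 8.98
position: [0.446, 0.0653, 0.191]
orientation: [[0.951, -0.308, 0.002], [-0.308, -0.951, -0.001], [0.002, 0.0, -1.0]]
wrist_force: [0.3, 0.3, -0.0]
width: 0.901
grasp_force: 0.0
```

jog_arm(steps="0 0 0 0 0 0 0.2; 0 0 0 0 0 0 0.25; 0 0 0 0 0 0 0.3; 0 0 0 0 0 0 0.35; 0 0 0 0 0 0 0.4; 0 0 0 0 0 0 0.45; 0 0 0 0 0 0 0.6; 0 0 0 0 0 0 1; 0 0 0 0 0 0 1; 0 0 0 0 0 0 1; 0 0 0 0 0 0 1; 0 0 0 0 0 0 1", squeeze=60)

```text
time_s: 9.98
position: [0.4461, 0.0652, 0.1919]
orientation: [[0.951, -0.308, 0.003], [-0.308, -0.951, -0.001], [0.003, 0.0, -1.0]]
wrist_force: [-1.1, -0.8, 7.1]
width: 0.682
grasp_force: 62.3
```

jog_arm(steps="0 0 0 0 0 0.004 1; 0 0 0 0 0 0.008 1; 0 0 0 0 0 0.014 1; 0 0 0 0 0 0.02 1; 0 0 0 0 0 0.02 1; 0 0 0 0 0 0.02 1", squeeze=80)

```text
time_s: 10.48
position: [0.4458, 0.0652, 0.2111]
orientation: [[0.951, -0.308, 0.002], [-0.308, -0.951, -0.001], [0.003, 0.0, -1.0]]
wrist_force: [-0.3, 0.7, -8.9]
width: 0.67
grasp_force: 86.9
```

Run:
```python
from h import *
s=sensors.read_state(); p0,R0=s['position'],s['orientation']; print(p0,s['wrist_force'],s['ft_torque'])
c=save('side','s6'); im=c['color'][:,:,::-1][190:290,270:400]; cv2.imwrite('pics/c6.png',cv2.resize(im,None,fx=5,fy=5,interpolation=cv2.INTER_CUBIC))
for z in(.041,.061):
    q=c['K']@(c['R']@np.array([.4465,.0646,z])+c['t']); q/=q[2]; print((q[0]-270)*5,(q[1]-190)*5)
```

```text
[0.44575823 0.06516991 0.2110597 ] [-0.27474951  0.74832076 -8.86796662] [0.04797907 0.00164655 0.00897408]
228.26248878083788 419.06463370126545
227.27360435592317 388.6094337279823
```

View pics/c6.png

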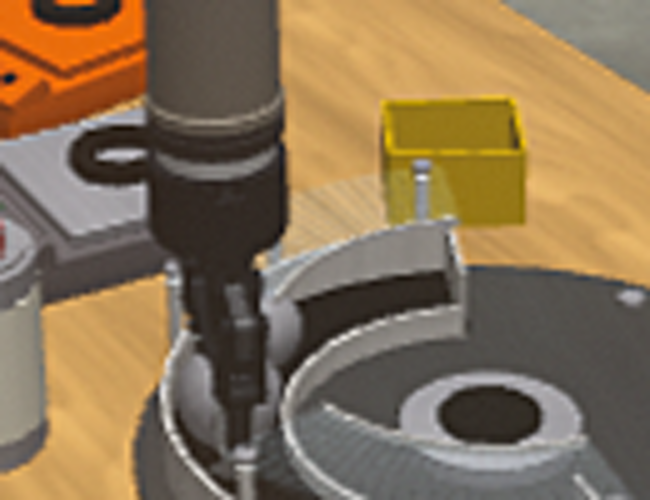

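The ball hangs in the fingers: load is 8.9 N, and it is centred at about (230,390) as predicted for a 20 mm lift. I continue up and over to the scale.

jog_arm(steps="0 0 0 0 0 0.015 1; 0 0 0 0 0 0.035 1; 0 0 0 0 0 0.055 1; 0 0 0 0 0 0.075 1; 0 0 0 0 0 0.095 1; 0 0 0 0 0 0.11 1; 0 0 0 0.004 0.015 0.11 1; 0 0 0 0.013 0.045 0.11 1; 0 0 0 0.023 0.08 0.11 1; 0 0 0 0.034 0.115 0.11 1; 0 0 0 0.044 0.15 0.11 1; 0 0 0 0.054 0.185 0.11 1; 0 0 0 0.064 0.22 0.11 1; 0 0 0 0.074 0.25 0.11 1; 0 0 0 0.081 0.275 0.11 1; 0 0 0 0.085 0.29 0.11 1; 0 0 0 0.087 0.298 0.11 1; 0 0 0 0.087 0.298 0.11 1; 0 0 0 0.087 0.298 0.11 1; 0 0 0 0.087 0.298 0.11 1")

```text
time_s: 12.2
position: [0.5328, 0.361, 0.32]
orientation: [[0.951, -0.31, 0.0], [-0.31, -0.951, -0.004], [0.002, 0.004, -1.0]]
wrist_force: [-0.3, -1.1, -8.8]
width: 0.671
grasp_force: 88.9
```

Run:
```python
from h import *
s=sensors.read_state(); p0,R0=s['position'],s['orientation']; print(s['joint_positions'].round(1),p0,s['wrist_force'],s['width'])
c=save('side','s7'); im=c['color'][:,:,::-1][140:260,220:380]; cv2.imwrite('pics/c7.png',cv2.resize(im,None,fx=4,fy=4,interpolation=cv2.INTER_CUBIC))
for x in([.533,.3635,p0[2]-.15],[.533,.3635,.062]):
    q=c['K']@(c['R']@np.array(x)+c['t']); q/=q[2]; print((q[0]-220)*4,(q[1]-140)*4)
```

```text
[ -21.2   27.6  -22.8   93.6   12.    61.3 -155.6] [0.53282136 0.3610065  0.31996747] [-0.34908787 -1.06612715 -8.84226133] 0.670618461775827
289.3225607118027 190.58170737846217
295.72177974921965 313.38053333727953
```

View pics/c7.png

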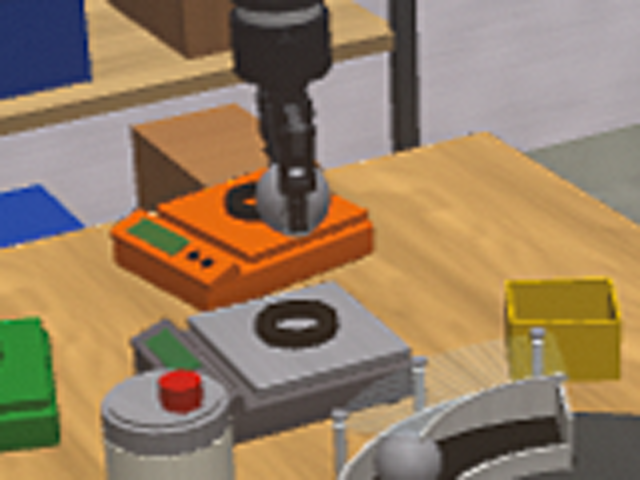

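The ball hangs over the grey scale, at crop (293,197). The ring top is at about (296,316), against a predicted (296,313). The TCP is 2.5 mm short in y, so I correct that while descending.

jog_arm(steps="0 0 0 0 0.002 -0.015 1; 0 0 0 0 0.002 -0.035 1; 0 0 0 0 0.002 -0.05 1; 0 0 0 0 0.002 -0.06 1; 0 0 0 0 0.002 -0.068 1; 0 0 0 0 0.002 -0.072 1; 0 0 0 0 0.002 -0.074 1; 0 0 0 0 0.002 -0.074 1; 0 0 0 0 0.002 -0.074 1")

```text
time_s: 13.0
position: [0.533, 0.3654, 0.2476]
orientation: [[0.951, -0.308, 0.003], [-0.308, -0.951, -0.0], [0.003, -0.001, -1.0]]
wrist_force: [0.4, -0.2, -8.5]
width: 0.671
grasp_force: 89.2
```

Run:
```python
from h import *
s=sensors.read_state(); p0=s['position']; print(p0,s['wrist_force'],s['width'])
c=save('side','s8'); im=c['color'][:,:,::-1][180:240,265:325]; cv2.imwrite('pics/c8.png',cv2.resize(im,None,fx=9,fy=9,interpolation=cv2.INTER_CUBIC))
for x in([.533,.3635,p0[2]-.15],[.533,.3635,.062]):
    q=c['K']@(c['R']@np.array(x)+c['t']); q/=q[2]; print((q[0]-265)*9,(q[1]-180)*9)
```

```text
[0.53300395 0.36542392 0.24762208] [ 0.44254941 -0.22084698 -8.47260713] 0.6709037459341207
255.71797598515826 255.7586055571679
260.3740044357442 345.10620000887894
```

View pics/c8.png

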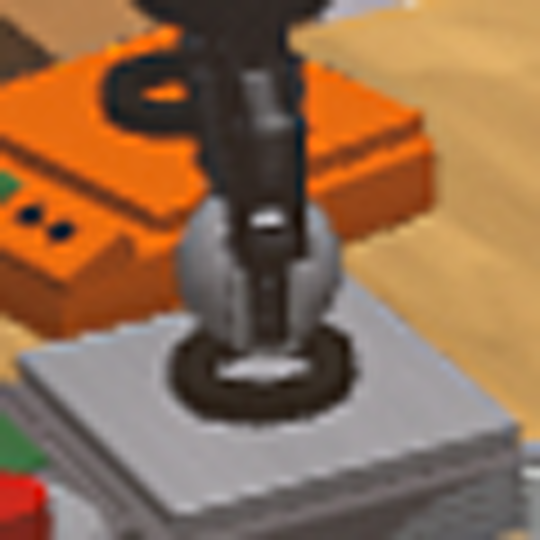

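Ball column is about 260 and ring column about 262, so it is aligned. The ball is about 1 cm above its seat. I lower it slowly.

jog_arm(steps="0 0 0 0 -0.001 -0.002 1; 0 0 0 0 -0.001 -0.004 1; 0 0 0 0 -0.001 -0.006 1; 0 0 0 0 -0.001 -0.007 1; 0 0 0 0 -0.001 -0.008 1; 0 0 0 0 -0.001 -0.008 1; 0 0 0 0 -0.001 -0.008 1")

```text
time_s: 13.63
position: [0.5327, 0.3642, 0.2387]
orientation: [[0.951, -0.308, 0.001], [-0.308, -0.951, -0.001], [0.002, 0.001, -1.0]]
wrist_force: [-0.7, 0.5, -8.0]
width: 0.672
grasp_force: 89.2
```

jog_arm(steps="0 0 0 0 0 -0.001 1; 0 0 0 0 0 -0.002 1; 0 0 0 0 0 -0.002 1; 0 0 0 0 0 -0.002 1")

```text
time_s: 13.97
position: [0.5326, 0.3642, 0.2367]
orientation: [[0.951, -0.308, 0.001], [-0.308, -0.951, -0.001], [0.002, 0.001, -1.0]]
wrist_force: [-0.8, -0.4, -8.1]
width: 0.671
grasp_force: 89.2
```

jog_arm(steps="0 0 0 0 0 -0.001 1; 0 0 0 0 0 -0.002 1; 0 0 0 0 0 -0.002 1; 0 0 0 0 0 -0.002 1")

```text
time_s: 14.3
position: [0.5327, 0.3646, 0.2352]
orientation: [[0.951, -0.308, 0.002], [-0.308, -0.951, -0.0], [0.002, -0.0, -1.0]]
wrist_force: [-0.4, 1.0, -5.7]
width: 0.672
grasp_force: 89.2
```

Contact is starting: the load has dropped to 5.7 N. I go 1 mm more.

jog_arm(steps="0 0 0 0 0 -0.001 1; 0 0 0 0 0 -0.001 1; 0 0 0 0 0 -0.001 1")

```text
time_s: 14.55
position: [0.5327, 0.3647, 0.2349]
orientation: [[0.951, -0.308, 0.002], [-0.308, -0.951, -0.0], [0.002, -0.0, -1.0]]
wrist_force: [-3.0, -0.2, 1.0]
width: 0.67
grasp_force: 89.6
```

jog_arm(steps="0 0 0 0 0 0 1; 0 0 0 0 0 0 1; 0 0 0 0 0 0 0.33; 0 0 0 0 0 0 0.32; 0 0 0 0 0 0 0.3; 0 0 0 0 0 0 0.28; 0 0 0 0 0 0 0.24; 0 0 0 0 0 0 0.18; 0 0 0 0 0 0 0.1; 0 0 0 0 0 0 0; 0 0 0 0 0 0 0; 0 0 0 0 0 0 0; 0 0 0 0 0 0 0", squeeze=20)

```text
time_s: 15.63
position: [0.5327, 0.3641, 0.2337]
orientation: [[0.951, -0.308, 0.001], [-0.308, -0.951, -0.001], [0.002, 0.001, -1.0]]
wrist_force: [0.8, -0.0, -0.7]
width: 1.002
grasp_force: 0.0
```

jog_arm(steps="0 0 0 0 0 0.01 0; 0 0 0 0 0 0.025 0; 0 0 0 0 0 0.05 0; 0 0 0 0 0 0.08 0; 0 0 0 0 0 0.11 0; 0 0 0 0 0 0.14 0; 0 0 0 0 -0.03 0.16 0; 0 0 0 0 -0.07 0.17 0; 0 0 0 0 -0.11 0.17 0; 0 0 0 0 -0.15 0.17 0; 0 0 0 0 -0.19 0.17 0; 0 0 0 0 -0.23 0.17 0; 0 0 0 0 -0.27 0.17 0; 0 0 0 0 -0.27 0.17 0; 0 0 0 0 -0.27 0.17 0; 0 0 0 0 -0.27 0.17 0")

```text
time_s: 16.97
position: [0.5326, 0.0947, 0.4045]
orientation: [[0.951, -0.308, 0.003], [-0.308, -0.951, -0.0], [0.003, -0.001, -1.0]]
wrist_force: [-0.1, 0.2, -0.1]
width: 0.999
grasp_force: 0.0
```

Run:
```python
from h import *
c=save('side','s9'); t=save('top','t9')
a=cv2.resize(c['color'][:,:,::-1][180:240,265:325],(400,400),interpolation=cv2.INTER_CUBIC)
b=cv2.resize(t['color'][:,:,::-1][200:260,185:245],(400,400),interpolation=cv2.INTER_CUBIC)
cv2.imwrite('pics/c9.png',np.hstack([a,b]))
for q,u0,v0 in((c,265,180),(t,185,200)):
  for x in([.533,.3635,.084],[.533,.3635,.062]):
    k=q['K']@(q['R']@np.array(x)+q['t']); k/=k[2]; print((k[0]-u0)*6.667,(k[1]-v0)*6.667)
print(sensors.read_state()['wrist_force'])
```

```text
190.75708546261342 214.92288531218045
192.87927639701184 255.64700393991066
173.8371623843366 189.33016073841208
188.52821928305417 203.44220054559355
[ 0.73355708  0.90580586 -0.0350455 ]
```

View pics/c9.png

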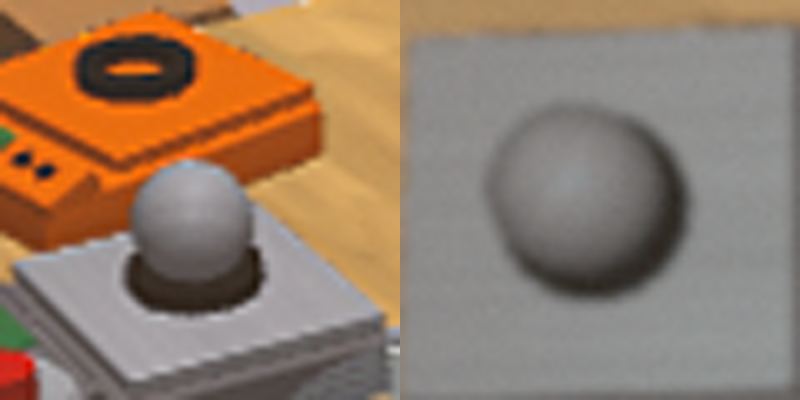

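The ball sits centred in the ring: side view (192,221) against a predicted (191,215), top view (576,190) against (574,189). The arm is clear, so I hand in.

```bash
python3 -c "
from rig import finish_job
print(finish_job())"
```

```text
the job is handed in; nothing more can be done
None
```

The larger steel ball was pushed into the pocket, lifted out there and set down in the rubber ring of the grey scale at about 17 s of the 56 s allowed. The last pictures show it centred and the arm clear, but `finish_job()` returned no verdict, so I don't know how it was judged.

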